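Switch the dust suction over to the small gate

TASK

Switch the dust suction over: push the big round gate's lever clockwise until that gate is fully shut, and push the small gate's lever round until its arm stands over the middle of the long mark of its scale. Do it, in either order, by pushing the levers' paddles with the fingertips, never pinching a paddle between the fingers, and leave the loose things on the bench where they stand.

Things in the scene. Friction and masses are not known exactly. Their poses are not given: they have to be found in the camera images.
- big_gate: The big dust gate, fixed to the bench: grey round drum 170 mm across, 56 mm tall, a metal pipe stub at its back (+x of the gate). On top: two round dark openings (radius 29 mm, 34 mm from the axis) and a turning metal ring with a lever, its top at 66 mm. Origin on the drum's axis at bench level, z up; the ring turns about this axis.
- big_lever (a joint): Lever angle q, rad, growing counter-clockwise from above, 0 to 1.5 between hard stops. 0 = fully shut (shutter discs cover the openings), the clockwise end. The lever points 2.392 + q rad counter-clockwise from the gate's x axis (mid travel: the gate's -x). About 1.7 N at the paddle moves it; damped, no spring, stays where left.
- big_paddle (a point): Centre of the upright black paddle at the end of the big gate's lever, 150 mm from the axis, 86 mm above the bench. Paddle: 30 mm long along the lever, 12 mm thick, heights 62 to 110 mm. A dark steel arm 8 mm wide (heights 62 to 69 mm) joins it to the ring. Site axes: x outwards along the lever, y counter-clockwise, z up.
- small_gate: The small dust gate, fixed to the bench: grey round drum 120 mm across, 56 mm tall, a metal pipe stub at its back (+x of the gate). On top: two round dark openings (radius 18 mm, 23 mm from the axis) and a turning metal ring with a lever, its top at 66 mm. Origin on the drum's axis at bench level, z up; the ring turns about this axis.
- small_lever (a joint): Lever angle q, rad, growing counter-clockwise from above, 0 to 1.5 between hard stops. 0 = fully shut (shutter discs cover the openings), the clockwise end. The lever points 2.392 + q rad counter-clockwise from the gate's x axis (mid travel: the gate's -x). About 2.1 N at the paddle moves it; damped, no spring, stays where left.
- small_paddle (a point): Centre of the upright black paddle at the end of the small gate's lever, 120 mm from the axis, 86 mm above the bench. Paddle: 30 mm long along the lever, 12 mm thick, heights 62 to 110 mm. A dark steel arm 8 mm wide (heights 62 to 69 mm) joins it to the ring. Site axes: x outwards along the lever, y counter-clockwise, z up.
- scale: Setting scale round the small gate's drum, at a different angle each time: aluminium arc band 61 to 87 mm from the axis, top 53 mm above the bench (below the lever arm), with six short thin black marks 0.2 rad apart and, in the middle, one long broad black mark. Origin on the gate's axis at bench level; x points outwards along the long mark, z up.
- long_mark (a point): A point on the long mark near its outer end, 95 mm from the small gate's axis, 54 mm above the bench. The mark is 11 mm wide, 62 to 100 mm from the axis. The short marks are 10 mm long and 2.5 mm wide. Lies in the direction of the scale's x axis.
- glue: White glue bottle, 48 mm across, 105 mm tall, standing loose between the two gates. Origin at the centre of its underside.
- cork_block: Cork sanding block 100 x 60 x 32 mm, loose, in front of the gates. Origin under its centre.
- tape: Roll of paper tape lying flat, 100 mm across, 25 mm tall. Origin under its centre.
- mug: Blue mug, 76 mm across, 90 mm tall, handle to one side. Origin under its centre.
- driver: Screwdriver lying on the bench, black handle. Origin below its middle.
- screw_jar: Small glass jar with a steel lid, 64 mm across, 75 mm tall. Origin under its centre.
- offcut: Wooden offcut 130 x 45 x 22 mm. Origin under its centre.

How it is judged:
By the outcome, as a careful person would: the job done as asked, in the order asked, and still so for the second after the job is handed in, with the robot touching nothing.
It also fails if it takes over 58 s, if anything falls off the work surface, if the arm or the gripper's body presses on something with over 40 N, if the wrist force passes 120 N, or if a joint passes its speed limit or range.

ROBOT

A 7-joint arm with a two-finger parallel gripper is mounted at the origin on the work surface. World frame = base frame: x ahead of the robot, y to its left, z up, the work surface at z = 0. Lengths are in m, angles in rad, forces in N, time in s.
With the tool pointing down it reaches from about 0.425 to 0.95 m from the base axis. Payload 16.7 kg.
Tool frame: the origin (TCP) lies between the finger pads; the fingertips stand 11 mm ahead of it and the grasp point (between the pads) lies 8 mm behind it; z points along the fingers, y is the line along which they close (so a half turn about z gives the same grasp; the last joint's range is limited). The gripper opens to 94 mm and grips with 3 to 60 N. Pads are 16 mm wide; open, the fingers measure 119 mm over their backs; the gripper's body (75 mm by 177 mm) begins 78 mm behind the grasp point.
Start: joints at [-1.278, 0.426, 0.074, 1.606, -0.034, 1.111, -0.067], TCP at [0.289, 0.61, 0.216] pointing down, gripper open.
Joint ranges: [-2.85, 2.85], [-0.5, 2.14], [-1.23, 1.37], [0.21, 2.46], [-1.02, 4.16], [0.16, 2.05], [-2.73, 2.73]. Speed limits (rad/s): [1.89, 1.89, 2.39, 2.39, 3.01, 3.01, 3.01].

INTERFACE

Orientations are given as a rotation vector (axis times angle).
In Python, from plant import * gives the robot as it stands.
- The arm moves only by the tool drive_tool, never from a script. Its argument "increments" is a list of rows, each a list of 4 numbers: the shift along the tool's x, y, z in cm, then the turn about the tool's z in rad. In form: [[dx, dy, dz, turn], ...]. A call has exactly 5 rows; each row is the pose to reach, as a shift and turn from the pose commanded when the call began, along the tool's axes at that moment; what a row does not reach only later rows make up. A row lasts 1/8 s, in which the tool goes at most 62.5 mm and 10.7 degrees, less where a joint would pass 70% of its speed; a pose out of reach is approached as far as the arm can. A call with a gripper value outside its range is refused whole. "hand" is the opening, from -1 (shut) to 1 (fully open), set as the call begins (left out, the last holds). The fingers move at their own pace and stop on an object; "squeeze" is the grip in N (left out, the last holds). Time passes only in rows, so rows that repeat a pose let the fingers close, or fill a call up. It gives the time, the measured TCP pose, the force, the opening and the grip force at its end, in the units of the state.
- observe(): the state, without advancing time (a new reading comes with each control period).
- snapshot(name): name is "side" or "top"; returns a dict with "frame" (384x512x3 uint8, red, green, blue), "depth" (384x512 float32, m along the optical axis (not along the pixel's ray), 0 where there is no reading), "fovy" (degrees; the focal length in pixels is half the picture's height over the tangent of half this angle, whatever the lens; pixels are square), "cx", "cy" (the principal point, pixels), "D" ([k1, k2, p1, p2, k3] as OpenCV has them; the pictures are not rectified), "rvec" (rotation vector, rad) and "tvec" (3), from world to camera coordinates, as OpenCV has them. Camera axes: x right, y down, z forward; pixel columns grow to the right and rows downward; lengths in m; the calibration is good to about 2 mm. A picture is of the moment at which its call begins.
- close_job(): hands the job in; it is judged then, once.
The state is a dict: "time": time; "joint_positions": joint angles; "joint_vel": joint speeds; "tau": joint torques, N m; "tool_pos": TCP position; "orientation": TCP orientation; "contact_force": force on the tool from outside, world axes, zero at the start; "wrist_torque": the same for the moment, N m; "width": finger opening in m; "grip_force": force on a finger pad.
Only numpy, scipy, OpenCV 4.12 (cv2) and the standard library are available. Lean on these libraries where they do the work, as an engineer would, in place of code of your own. Each camera call takes 0.05 s, during which the arm holds its last target. There are 200 camera calls.

## Working session

There is one attempt and no reset: what is moved stays moved. The work goes in short steps, Python scripts to look and compute and a tool call to move; the robot and the scene stay as the last step left them, time stands still between calls to the robot, and variables do not carry over. Pictures are saved under pics/ and viewed, at most 10 in all, crops included, and the job is handed in when it is done.

Besides the shell and the picture viewer there is one more tool, called after "Emit:" as name(argument=value, ...) on one line, values as JSON. drive_tool: Moves the arm, as the interface text tells. Its arguments: {"type":"object","properties":{"increments":{"type":"array","items":{"type":"array","items":{"type":"number"}}},"hand":{"type":"number"},"squeeze":{"type":"number"}},"required":["increments"]}

```bash
mkdir -p pics
cat > h.py <<'E'
from plant import *
import numpy as np, cv2
def K(s):
    f=s["frame"].shape[0]/2/np.tan(np.radians(s["fovy"])/2)
    return np.array([[f,0,s["cx"]],[0,f,s["cy"]],[0,0,1]])
def ray(s,px):
    u=cv2.undistortPoints(np.array([px],float).reshape(-1,1,2),K(s),np.array(s["D"],float)).reshape(-1,2)
    R=cv2.Rodrigues(np.array(s["rvec"],float))[0];t=np.array(s["tvec"],float)
    return -R.T@t, np.c_[u,np.ones(len(u))]@R
def atz(s,px,z):
    c,d=ray(s,px); return c+d*((z-c[2])/d[:,2])[:,None]
def proj(s,P):
    return cv2.projectPoints(np.array(P,float).reshape(-1,1,3),np.array(s["rvec"],float),np.array(s["tvec"],float),K(s),np.array(s["D"],float))[0].reshape(-1,2)
E
python3 - <<'E'
from h import *
import pickle
for n in("top","side"):
    s=snapshot(n);pickle.dump(s,open(n+".pkl","wb"))
    cv2.imwrite(f"pics/{n}1.png",cv2.resize(s["frame"][:,:,::-1],(800,600),interpolation=cv2.INTER_CUBIC))
    print(n,-cv2.Rodrigues(np.array(s["rvec"]))[0].T@np.array(s["tvec"]))
o=observe();print(o)
E
```

```text
top [ 0.47640189 -0.03184675  1.29555681]
side [ 0.22829822 -0.94402032  0.81700582]
{'time': 0.1, 'joint_positions': array([-1.27750166,  0.42668869,  0.07385792,  1.60651657, -0.03407408,
        1.11079042, -0.06707919]), 'joint_vel': array([-0.00157589, -0.00283341,  0.0028823 ,  0.00053345, -0.00051431,
       -0.00061504,  0.00159085]), 'tau': array([ 9.99906391e-03, -9.37465239e+01,  3.67757231e+00, -4.55038762e+01,
       -4.85471764e-02,  1.68056111e-02,  7.94209473e-05]), 'tool_pos': array([0.28909043, 0.60955287, 0.21584462]), 'orientation': array([-6.89844341e-01, -3.06476731e+00,  1.78212002e-03]), 'contact_force': array([ 0.24431307, -0.1947702 , -0.84527414]), 'wrist_torque': array([ 0.01553676, -0.01128868, -0.04570221]), 'grip_force': 0.0, 'width': 0.09387892931872828}
```

View pics/top1.png

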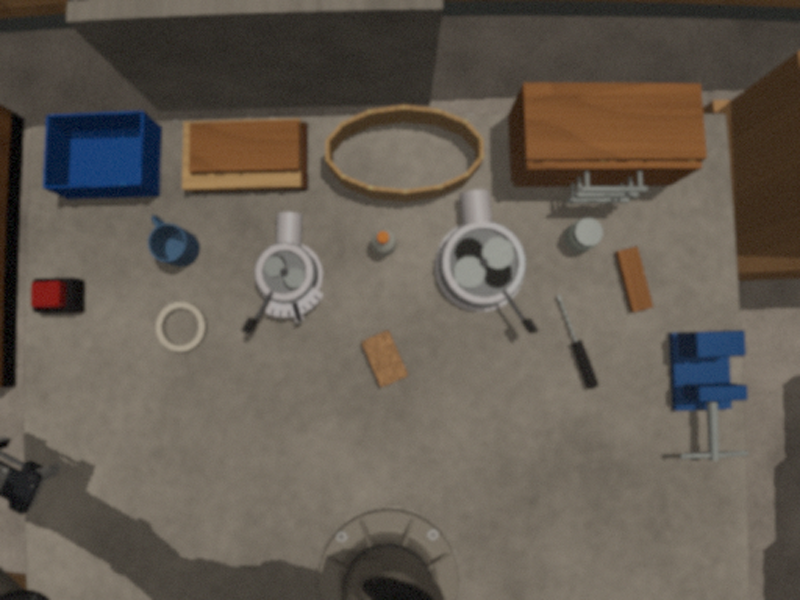

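View pics/side1.png

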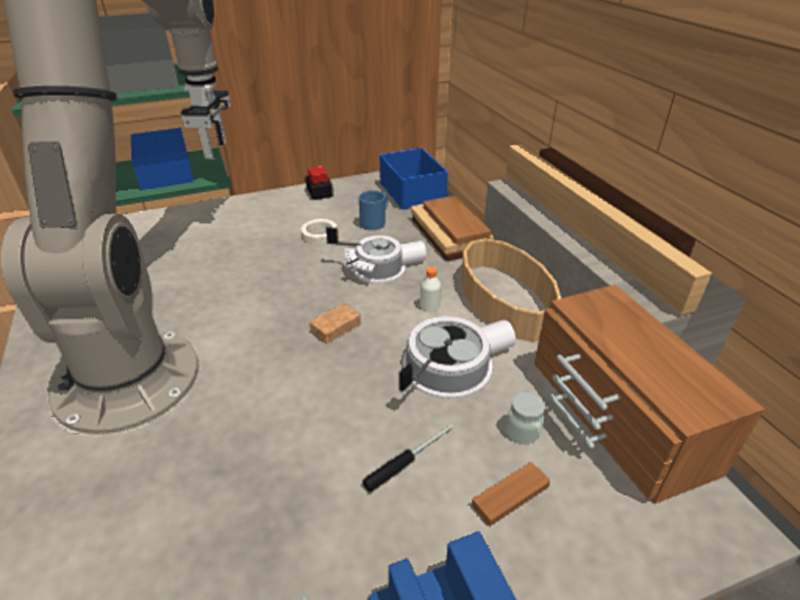

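The top view shows the small gate at about (285,272), with its paddle at (250,325) and the long mark near (297,312). The big gate is at (482,262) with its paddle at (530,325). The glue is at (383,242) and the cork at (384,358). I'll enlarge both gates.

Run:
```python
from h import *
import pickle
s=pickle.load(open("top.pkl","rb"));f=s["frame"][:,:,::-1]
# crops x8: small 140..215 x 130..220 ; big 270..350
a=cv2.resize(f[145:220,145:215],None,fx=5.7,fy=5.7,interpolation=cv2.INTER_CUBIC)
b=cv2.resize(f[145:220,275:345],None,fx=5.7,fy=5.7,interpolation=cv2.INTER_CUBIC)
cv2.imwrite("pics/c1.png",np.hstack([a,b]));print(a.shape)
p=lambda u,v:(u*.64,v*.64)
print(atz(s,[p(285,272),p(482,262)],.066))
print(atz(s,[p(250,325),p(530,325)],.11))
```

```text
(428, 399, 3)
[[ 0.61270589  0.18408776  0.066     ]
 [ 0.6248833  -0.19854365  0.066     ]]
[[ 0.5101156   0.24238351  0.11      ]
 [ 0.49959093 -0.27921489  0.11      ]]
```

View pics/c1.png

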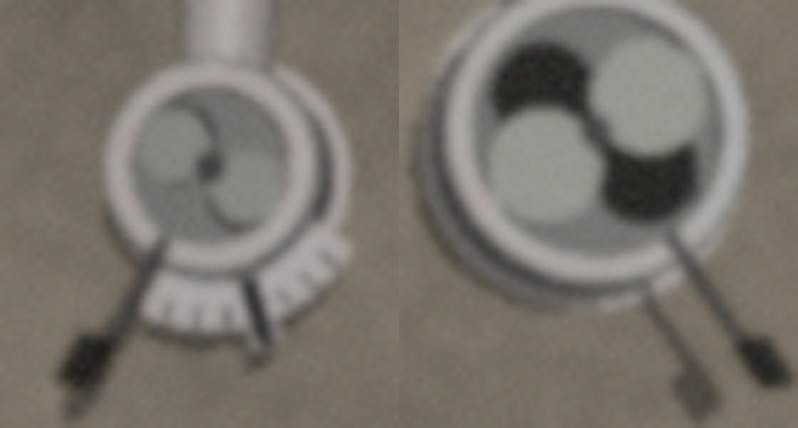

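The crop shows the small hub at (210,166), its paddle at (88,350), and the long mark running from (250,285) to (262,330). The big hub is at (597,130) and the big paddle top at (765,358).

Run:
```python
from h import *
import pickle
s=pickle.load(open("top.pkl","rb"))
c=lambda u,v:(145+(u+.5)/5.7-.5,145+(v+.5)/5.7-.5)
d=lambda u,v:(275+(u-399+.5)/5.7-.5,145+(v+.5)/5.7-.5)
def show(n,ctr,pts):
    for k,p in pts.items():
        v=p[:2]-ctr; print(n,k,p.round(4),'r',np.hypot(*v).round(4),'ang',np.arctan2(v[1],v[0])%(2*np.pi))
S=atz(s,[c(210,167)],.066)[0];B=atz(s,[d(597,131)],.066)[0];print(S,B)
show('S',S[:2],dict(arm=atz(s,[c(163,241)],.069)[0],pad=atz(s,[c(88,348)],.11)[0],m1=atz(s,[c(251,287)],.054)[0],m2=atz(s,[c(262,325)],.054)[0],pipe=atz(s,[c(227,20)],.03)[0]))
show('B',B[:2],dict(arm=atz(s,[d(675,240)],.069)[0],pad=atz(s,[d(764,358)],.11)[0]))
# depth of things
p=lambda u,v:(u*.64,v*.64)
print('pipeB',atz(s,[p(475,208)],.03),'glue',atz(s,[p(384,240)],.1),'cork',atz(s,[p(384,358)],.032),'tape',atz(s,[p(180,327)],.025),'drv',atz(s,[p(560,298),p(590,385)],.015))
```

```text
[0.61335609 0.18703201 0.066     ] [ 0.62517337 -0.20113242  0.066     ]
S arm [0.5742 0.2117 0.069 ] r 0.0463 ang 2.58010869068336
S pad [0.517  0.2423 0.11  ] r 0.1111 ang 2.6211564868235953
S m1 [0.5498 0.1676 0.054 ] r 0.0664 ang 3.4386156743249376
S m2 [0.5294 0.1619 0.054 ] r 0.0876 ang 3.4327714407421244
S pipe [0.6984 0.1837 0.03  ] r 0.0851 ang 6.244541453159854
B arm [ 0.5659 -0.2406  0.069 ] r 0.0712 ang 3.728252200203542
B pad [ 0.5014 -0.2776  0.11  ] r 0.1455 ang 3.6948189638887565
pipeB [[ 0.73915312 -0.19268445  0.03      ]] glue [[ 0.6660767  -0.00946035  0.1       ]] cork [[ 0.44223356 -0.00394979  0.032     ]] tape [[0.51102515 0.4034627  0.025     ]] drv [[ 0.55478942 -0.36241234  0.015     ]
 [ 0.37764595 -0.41765766  0.015     ]]
```

Lever angles in world: small is about 2.61 rad with the mark at 3.435. Big is about 3.70 and is shut near 2.45. I'll start with the small gate, fingers shut, going to the clockwise side of its paddle.

Emit:
drive_tool(increments=[[-6,-3.3,0,0.02],[-12,-6.6,0,0.04],[-17,-9.4,0,0.06],[-22,-12.1,0,0.08],[-27,-14.9,0,0.09]], hand=-1, squeeze=5)

```text
time: 0.72
tool_pos: [0.4703, 0.3575, 0.2164]
orientation: [-0.828, -3.03, 0.0]
contact_force: [0.8, 0.6, -0.4]
width: 0.0473
grip_force: 0.0
```

```bash
cat >> h.py <<'E'
S=np.array([.6134,.1870]);B=np.array([.6252,-.2011])
def inc(targets,pose=None):
    "targets: x,y,z,angle of tool x; print increments from pose"
    o=observe();R=cv2.Rodrigues(np.array(o["orientation"],float))[0];p=np.array(o["tool_pos"])
    a=np.arctan2(R[1,0],R[0,0]);print('t',o["time"],'at',p.round(4),'ang',round(a%6.283,3),'F',np.round(o["contact_force"],1),'w',round(o["width"],4))
    for t in targets:
        d=R.T@(np.array(t[:3])-p)*100; print(d.round(2),round((a-t[3]+np.pi)%(2*np.pi)-np.pi,3))
def at(C,th,r,off,z):
    "finger beside lever at th: off along CCW tangent"
    return [*(C+r*np.array([np.cos(th),np.sin(th)])+off*np.array([-np.sin(th),np.cos(th)])),z,th]
E
python3 -c "
from h import *
inc([at(S,2.61,.118,-.035,.15),at(S,2.61,.118,-.035,.086)])"
```

```text
t 0.725 at [0.4703 0.3575 0.2164] ang 2.608 F [ 0.8  0.6 -0.4] w 0.0473
[-9.19 -3.92  6.64] -0.002
[-9.19 -3.92 13.04] -0.002
```

Emit:
drive_tool(increments=[[-5,-2.1,1,0],[-9.2,-3.9,3,0],[-9.2,-3.9,6,0],[-9.2,-3.9,10,0],[-9.2,-3.9,13,0]])

```text
time: 1.35
tool_pos: [0.5282, 0.2788, 0.0847]
orientation: [-0.827, -3.03, 0.002]
contact_force: [0.8, 0.6, 0.4]
width: 0.0009
grip_force: 0.0
```

```bash
python3 -c "
from h import *
inc([at(S,2.62,.118,-.0185,.086)]+[at(S,t,.118,-.0185,.086) for t in (2.75,2.9,3.05,3.2,3.33,3.435)])
s=snapshot('top')
cv2.imwrite('pics/c2.png',cv2.resize(s['frame'][130:230,135:235,::-1],None,fx=6,fy=6,interpolation=cv2.INTER_CUBIC))"
```

```text
t 1.35 at [0.5282 0.2788 0.0847] ang 2.608 F [0.8 0.6 0.4] w 0.0009
[-0.18 -1.86 -0.12] -0.012
[-0.05 -3.41 -0.12] -0.142
[-0.16 -5.19 -0.12] -0.292
[-0.54 -6.94 -0.12] -0.442
[-1.17 -8.62 -0.12] -0.592
[-1.92 -9.98 -0.12] -0.722
[ -2.64 -11.    -0.12] -0.827
```

View pics/c2.png

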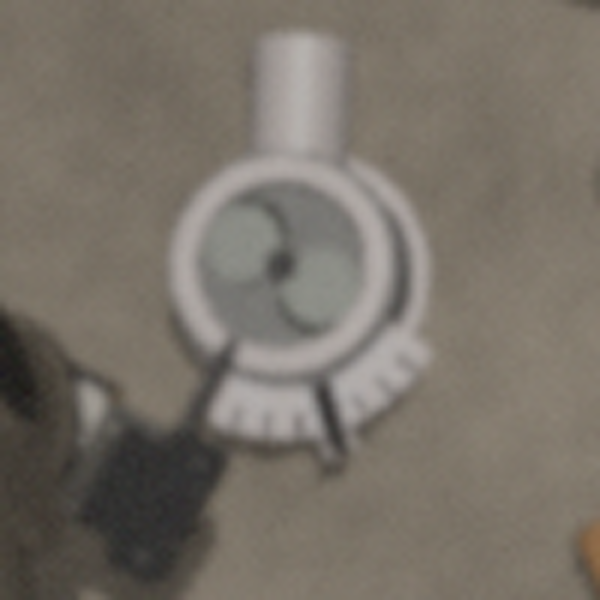

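The gripper stands beside the small paddle on its clockwise side, and the long mark is clear at (333,420). I'll push and stop short of it.

Emit:
drive_tool(increments=[[-0.1,-1.8,0,-0.02],[0,-3.4,0,-0.14],[-0.2,-5.2,0,-0.29],[-0.5,-6.9,0,-0.44],[-1.1,-8.5,0,-0.58]])

```text
time: 2.02
tool_pos: [0.4952, 0.1997, 0.0884]
orientation: [-0.083, 3.138, 0.002]
contact_force: [2.4, 2.1, -0.2]
width: 0.0006
grip_force: 1.5
```

```bash
python3 -c "
from h import *
inc([at(S,t,.118,-.0185,.085) for t in (3.25,3.33,3.38,3.435)])
s=snapshot('top')
cv2.imwrite('pics/c3.png',cv2.resize(s['frame'][145:220,145:220,::-1],None,fx=8,fy=8,interpolation=cv2.INTER_CUBIC))"
```

```text
t 2.025 at [0.4952 0.1997 0.0884] ang 3.194 F [ 2.4  2.1 -0.2] w 0.0006
[ 0.15 -0.7   0.34] -0.055
[ 0.2  -1.66  0.33] -0.135
[ 0.2  -2.26  0.33] -0.185
[ 0.16 -2.91  0.33] -0.24
```

View pics/c3.png

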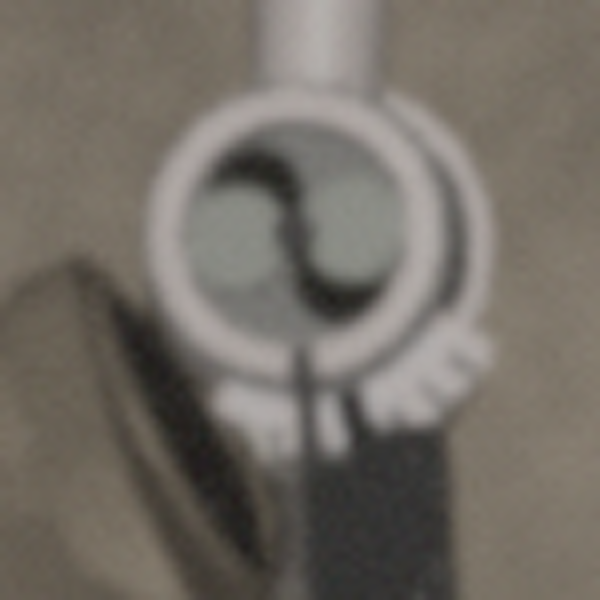

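The lever follows: its arm is at (303,360)-(307,430), one step short of the mark at (355,410). I'll push on to just short, then back off and look.

Emit:
drive_tool(increments=[[0.2,-0.7,0.3,-0.06],[0.2,-1.4,0.3,-0.12],[0.2,-2.1,0.3,-0.18],[0.2,-2.2,0.3,-0.18],[0.2,-2.2,0.3,-0.18]])

```text
time: 2.7
tool_pos: [0.4943, 0.1783, 0.0842]
orientation: [-0.352, 3.121, 0.0]
contact_force: [-0.6, 0.5, -0.2]
width: 0.0003
grip_force: 0.0
```

Emit:
drive_tool(increments=[[0,2,0,0],[0,6,0,0],[0,11,0,0],[0,14,0,0],[0,14,0,0]])

```text
time: 3.32
tool_pos: [0.4615, 0.3173, 0.0835]
orientation: [-0.36, 3.121, 0.001]
contact_force: [-0.2, -0.2, 0.6]
width: 0.0005
grip_force: 0.0
```

```bash
python3 -c "
from h import *
import pickle
inc([at(S,t,.118,-.0185,.085) for t in (3.25,3.38,3.435,3.46,3.48)])
s=snapshot('top');pickle.dump(s,open('t4.pkl','wb'))
cv2.imwrite('pics/c4.png',cv2.resize(s['frame'][145:220,145:220,::-1],None,fx=8,fy=8,interpolation=cv2.INTER_CUBIC))"
```

```text
t 3.325 at [0.4615 0.3173 0.0835] ang 3.371 F [-0.2 -0.2  0.6] w 0.0005
[ -0.33 -12.88  -0.15] 0.121
[ -0.   -14.4   -0.16] -0.009
[  0.07 -15.05  -0.16] -0.064
[  0.1  -15.35  -0.16] -0.089
[  0.11 -15.59  -0.16] -0.109
```

View pics/c4.png

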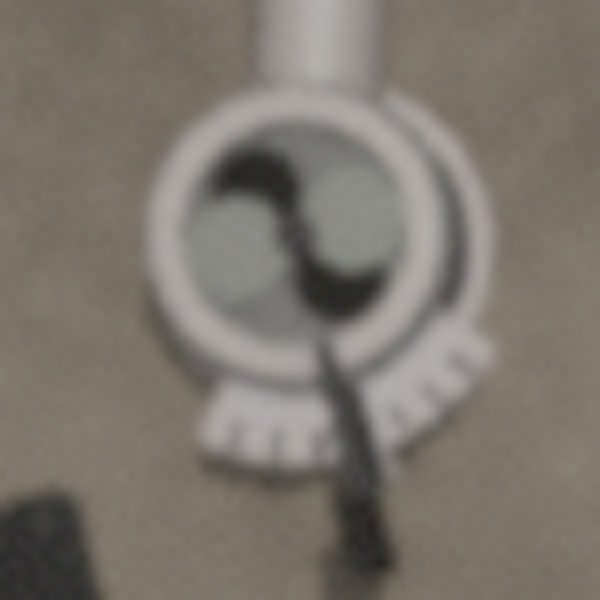

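The arm at (325,345)-(350,430) is nearly over the mark, whose black edge still shows on the right at (372,440). I'll fit the arm and mark angles by overlaying the model.

Run:
```python
from h import *
import pickle
k=9;x0,y0=158,165
def box(C,th,r0,r1,w,z):
    e=np.array([np.cos(th),np.sin(th)]);n=np.array([-e[1],e[0]])
    return [[*(C+a*e+b*n),z] for a,b in((r0,-w/2),(r1,-w/2),(r1,w/2),(r0,w/2))]
def crop(fn,shapes):
    s=pickle.load(open(fn,'rb'))
    im=cv2.resize(s['frame'][y0:y0+58,x0:x0+43,::-1],None,fx=k,fy=k,interpolation=cv2.INTER_CUBIC)
    im=cv2.convertScaleAbs(im,alpha=1.5)
    for P,c in shapes:
        q=(proj(s,P)-[x0,y0]+.5)*k-.5
        cv2.polylines(im,[np.round(q*8).astype(np.int32)],True,c,1,cv2.LINE_AA,3)
    return im
t=np.linspace(0,6.28,60)
circ=lambda r,z:[[S[0]+r*np.cos(a),S[1]+r*np.sin(a),z] for a in t]
M=(box(S,3.435,.062,.1,.011,.054),(0,255,0))
c=[(circ(.06,.056),(255,255,0)),(circ(.087,.053),(255,0,255))]
a=crop('top.pkl',[M]+c)
b=crop('t4.pkl',[M,(box(S,3.385,.045,.11,.008,.069),(0,0,255)),(box(S,3.385,.105,.135,.012,.11),(0,255,255))])
cv2.imwrite('pics/c5.png',np.hstack([a,b]))
```

```text
(no output)
```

View pics/c5.png

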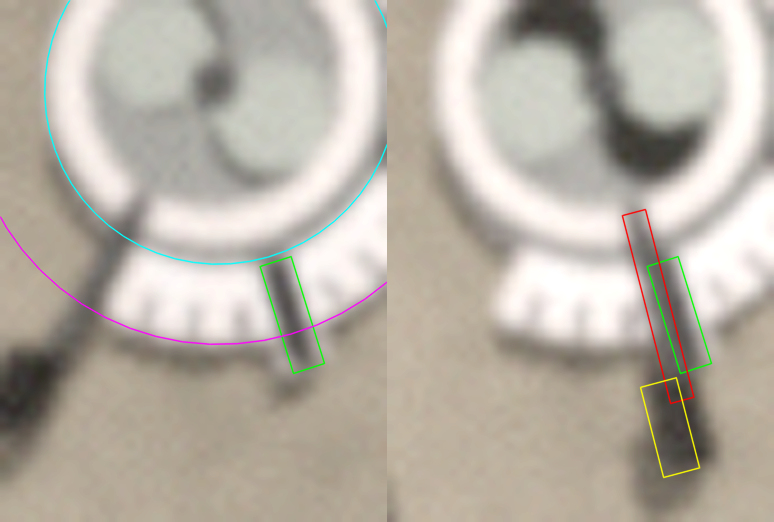

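The mark fits 3.43 rad and the arm fits about 3.385 rad, in line with the commanded finger pose. It needs about 0.045 rad more.

Emit:
drive_tool(increments=[[0,-5,-0.1,-0.06],[0.1,-10,-0.1,-0.06],[0.1,-13,-0.1,-0.06],[0.1,-14.2,-0.1,-0.06],[0.1,-14.6,-0.1,-0.06]])

```text
time: 4.0
tool_pos: [0.4944, 0.1719, 0.0845]
orientation: [0.448, -3.109, -0.0]
contact_force: [-2.0, 2.3, 1.7]
width: 0.0006
grip_force: 1.2
```

Emit:
drive_tool(increments=[[0,-0.2,0,0],[0,-0.4,0,0],[0,-0.4,0,0],[0,-0.4,0,0],[0,-0.4,0,0]])

```text
time: 4.62
tool_pos: [0.4956, 0.1686, 0.0844]
orientation: [0.45, -3.109, -0.0]
contact_force: [-1.9, 2.3, -0.3]
width: 0.0008
grip_force: 1.1
```

```bash
python3 -c "
from h import *
inc([at(S,t,.118,-.0185,.085) for t in (3.38,3.43,3.435)])"
```

```text
t 4.625 at [0.4956 0.1686 0.0844] ang 3.429 F [-1.9  2.3 -0.3] w 0.0008
[-0.13  0.85 -0.06] 0.049
[-0.02  0.26 -0.06] -0.001
[-0.01  0.2  -0.06] -0.006
```

Emit:
drive_tool(increments=[[0,2,0,0],[0,6,0,0],[0,10,-1,0],[0,14,-3,0],[0,14,-3,0]])

```text
time: 5.25
tool_pos: [0.4556, 0.306, 0.1157]
orientation: [-0.456, 3.106, 0.003]
contact_force: [-0.0, -0.7, -1.5]
width: 0.0001
grip_force: 0.0
```

Run:
```python
from h import *
import pickle
k=9;x0,y0=165,175
L=[snapshot('top') for _ in range(4)]
s=L[0];s['frame']=np.mean([l['frame'] for l in L],0).astype(np.uint8)
pickle.dump(s,open('t6.pkl','wb'))
s0=pickle.load(open('top.pkl','rb'))
def box(C,th,r0,r1,w,z):
    e=np.array([np.cos(th),np.sin(th)]);n=np.array([-e[1],e[0]])
    return [[*(C+a*e+b*n),z] for a,b in((r0,-w/2),(r1,-w/2),(r1,w/2),(r0,w/2))]
def crop(sh):
    im=cv2.resize(s['frame'][y0:y0+50,x0:x0+43,::-1],None,fx=k,fy=k,interpolation=cv2.INTER_CUBIC)
    im=cv2.convertScaleAbs(im,alpha=1.5)
    for P,c in sh:
        q=(proj(s,P)-[x0,y0]+.5)*k-.5
        cv2.polylines(im,[np.round(q*8).astype(np.int32)],True,c,1,cv2.LINE_AA,3)
    return im
th=3.44
cv2.imwrite('pics/c6.png',np.hstack([crop([]),crop([(box(S,3.43,.062,.1,.011,.054),(0,255,0)),(box(S,th,.045,.11,.008,.069),(0,0,255)),(box(S,th,.105,.135,.012,.11),(0,255,255))])]))
# line profile angles: darkest centroid along tangent, arm over ring (r 47..58,z.069) now; paddle top
def cen(s,r,z,ths):
    g=cv2.cvtColor(s['frame'],cv2.COLOR_RGB2GRAY).astype(np.float32)
    q=proj(s,[[S[0]+r*np.cos(t),S[1]+r*np.sin(t),z] for t in ths]).astype(np.float32)
    v=cv2.remap(g,q[:,:1],q[:,1:],cv2.INTER_CUBIC)[:,0]
    w=np.clip(np.percentile(v,75)-v-8,0,None);return (w*ths).sum()/w.sum()
T=np.linspace(3.25,3.62,120)
for r in(.050,.053,.056):print('arm',r,cen(s,r,.069,T))
T0=np.linspace(3.34,3.53,80)
for r in(.068,.074,.08,.084):print('mark',r,cen(s0,r,.054,T0))
for r in(.092,.096,.099):print('mark',r,cen(s0,r,.054,T0))
print(observe()['time'])
```

```text
arm 0.05 3.472709583573753
arm 0.053 3.4763192260980733
arm 0.056 3.46803999832749
mark 0.068 3.424664122520369
mark 0.074 3.42388897466485
mark 0.08 3.4234484636160403
mark 0.084 3.4231981780025693
mark 0.092 3.422188370008135
mark 0.096 3.4271815105556525
mark 0.099 3.4285060328304082
5.45
```

View pics/c6.png

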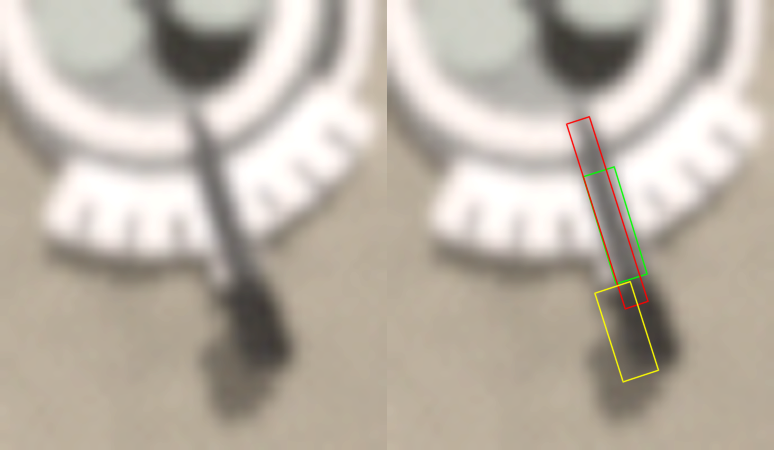

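The arm looks past the mark by a few hundredths of a rad. I'll fit the paddle silhouettes at the three lever positions to pin down the axis and the angle.

```bash
cat > fit.py <<'E'
from h import *
import pickle
from scipy.optimize import least_squares
def blob(s,C,th,r=.12):
    e=np.array([np.cos(th),np.sin(th)]);n=np.array([-e[1],e[0]])
    P=[[*(C+(r+a)*e+b*n),z] for a in(-.015,.015) for b in(-.006,.006) for z in(.062,.11)]
    h=cv2.convexHull(proj(s,P).astype(np.float32)[:,None]); m=cv2.moments(h); return np.array([m['m10'],m['m01']])/m['m00']
def meas(s,C,th,r=.12):
    g=cv2.cvtColor(s['frame'],cv2.COLOR_RGB2GRAY).astype(float)
    c=blob(s,C,th,r);yy,xx=np.mgrid[:384,:512]
    for _ in range(6):
        w=np.clip(72-g,0,25)*(np.hypot(xx-c[0],yy-c[1])<7); c=np.array([(w*xx).sum(),(w*yy).sum()])/w.sum()
    return c
def pad(s,C,th,r=.12):
    m=meas(s,C,th,r); f=lambda v:blob(s,C,v[0],v[1])-m
    return least_squares(f,[th,r],x_scale=[1,.1]).x
E
python3 - <<'E'
from fit import *
g=[(pickle.load(open(f+'.pkl','rb')),t) for f,t in(('top',2.61),('t4',3.385),('t6',3.45))]
for s,t in g: print(pad(s,S,t), cv2.cvtColor(s['frame'],cv2.COLOR_RGB2GRAY)[170:215,155:200].min())
ms=[meas(s,S,t) for s,t in g]
def f(v):return np.concatenate([blob(s,v[:2],t)-m for (s,_),t,m in zip(g,v[2:],ms)])
r=least_squares(f,[*S,2.61,3.385,3.45],x_scale=[.01,.01,.1,.1,.1]);print(r.x,r.fun)
C=r.x[:2]; P=atz(g[0][0],proj(g[0][0],[[S[0]+q*np.cos(3.424),S[1]+q*np.sin(3.424),.054] for q in(.066,.081,.097)]),.054)[:,:2]-C
print('mark about fitted axis',np.arctan2(P[:,1],P[:,0])%6.2832)
b=g[0][0];print('big',pad(b,B,3.70,.15))
E
```

```text
[2.61243331 0.11871059] 30
[3.38284179 0.1178805 ] 39
[3.45926852 0.11849013] 40
[0.61513961 0.18639545 2.61617298 3.37049642 3.44999688] [ 0.11829206 -0.13466981 -0.10839025  0.22632666 -0.01934129 -0.05687666]
mark about fitted axis [3.40823321 3.41110214 3.41319938]
big [3.7102669  0.14902411]
```

Lever is 0.035 rad past the mark (3.459 against 3.424). I'll go over to the other side of the paddle and nudge it back.

```bash
python3 -c "
from h import *
inc([at(S,3.459,.118,-.04,.15),at(S,3.459,.118,.04,.15),at(S,3.459,.118,.04,.085),at(S,3.424,.118,.0193,.085)])"
```

```text
t 5.45 at [0.4562 0.3013 0.114 ] ang 3.427 F [-0.2 -0.1 -0. ] w 0.0001
[  0.06 -11.77  -3.59] -0.032
[ -0.19 -19.77  -3.58] -0.032
[ -0.19 -19.76   2.92] -0.032
[ -0.05 -17.28   2.91] 0.003
```

Emit:
drive_tool(increments=[[0,-2,-4,0],[0,-8,-4,0],[-0.1,-14,-4,0],[-0.2,-20,-4,0],[-0.2,-20,0,0]])

```text
time: 6.08
tool_pos: [0.5173, 0.1057, 0.1159]
orientation: [-0.435, 3.106, -0.001]
contact_force: [0.7, 0.6, -1.4]
width: 0.0005
grip_force: 0.0
```

Emit:
drive_tool(increments=[[0,0,2.9,0],[0,0,2.9,0],[0,0.8,2.9,0],[0,1.4,2.9,0],[0,1.4,2.9,0]])

```text
time: 6.7
tool_pos: [0.5107, 0.1259, 0.0863]
orientation: [-0.451, 3.108, 0.001]
contact_force: [-0.7, -0.1, 1.2]
width: 0.0003
grip_force: 0.0
```

```bash
python3 -c "
from h import *
inc([at(S,3.424,.118,.0193,.085)])"
```

```text
t 6.7 at [0.5107 0.1259 0.0863] ang 3.43 F [-0.7 -0.1  1.2] w 0.0003
[0.23 1.08 0.13] 0.006
```

Emit:
drive_tool(increments=[[0.2,0.5,0.1,0],[0.2,0.8,0.1,0],[0.2,1.0,0.1,0],[0.2,1.0,0.1,0],[0.2,1.0,0.1,0]])

```text
time: 7.32
tool_pos: [0.5059, 0.1339, 0.0845]
orientation: [-0.449, 3.109, 0.0]
contact_force: [0.3, -0.1, -1.3]
width: 0.0002
grip_force: 0.0
```

```bash
python3 -c "
from fit import *
inc([at(S,3.424,.118,.0193,.085)])
s=snapshot('top');print(pad(s,S,3.44))"
```

```text
t 7.325 at [0.5059 0.1339 0.0845] ang 3.428 F [ 0.3 -0.1 -1.3] w 0.0002
[-0.01  0.17 -0.05] 0.005fit.py:12: RuntimeWarning: invalid value encountered in divide
  w=np.clip(72-g,0,25)*(np.hypot(xx-c[0],yy-c[1])<7); c=np.array([(w*xx).sum(),(w*yy).sum()])/w.sum()
Traceback (most recent call last):
  File "fit.py", line 16, in pad
    return least_squares(f,[th,r],x_scale=[1,.1]).x
           ~~~~~~~~~~~~~^^^^^^^^^^^^^^^^^^^^^^^^^
ValueError: Residuals are not finite in the initial point.
```

Emit:
drive_tool(increments=[[0,0.1,0,0],[0,0.2,0,0],[0,0.2,0,0],[0,0.2,0,0],[0,0.2,0,0]])

```text
time: 8.0
tool_pos: [0.5052, 0.1358, 0.0844]
orientation: [0.449, -3.109, 0.0]
contact_force: [0.2, -1.3, -0.4]
width: 0.0005
grip_force: 0.7
```

```bash
python3 -c "
from h import *
inc([at(S,3.424,.118,.0193,.085)])"
```

```text
t 8.0 at [0.5052 0.1358 0.0844] ang 3.428 F [ 0.2 -1.3 -0.4] w 0.0005
[-0.02 -0.03 -0.06] 0.005
```

Emit:
drive_tool(increments=[[0,-2,0,0],[0,-4,0,0],[0,-5,-3,0],[0,-9,-6,0],[0,-14,-6,0]])

```text
time: 8.62
tool_pos: [0.5465, 0.0017, 0.1468]
orientation: [-0.452, 3.105, 0.001]
contact_force: [0.6, -0.4, 0.7]
width: 0.0003
grip_force: 0.0
```

```bash
python3 -c "
from fit import *
inc([])
for i in range(3):
  s=snapshot('top');print(pad(s,S,3.44))
pickle.dump(s,open('t7.pkl','wb'))"
```

```text
t 8.625 at [0.5465 0.0017 0.1468] ang 3.431 F [ 0.6 -0.4  0.7] w 0.0003
[3.44574049 0.12050501]
[3.44464672 0.12064526]
[3.4455008  0.12042925]
```

```bash
cat >> fit.py <<'E'
def cen(s,r,z,ths,C=S):
    g=cv2.cvtColor(s['frame'],cv2.COLOR_RGB2GRAY).astype(np.float32)
    q=proj(s,[[C[0]+r*np.cos(t),C[1]+r*np.sin(t),z] for t in ths]).astype(np.float32)
    v=cv2.remap(g,q[:,:1],q[:,1:],cv2.INTER_CUBIC)[:,0]
    w=np.clip(np.percentile(v,75)-v-8,0,None);return (w*ths).sum()/w.sum()
def arm(s,g):
    T=np.linspace(g-.18,g+.18,120);return [round(cen(s,r,.0685,T),3) for r in(.048,.051,.054,.057)]
E
python3 - <<'E'
from fit import *
for f,g in(('top',2.61),('t4',3.385),('t6',3.46),('t7',3.445)): 
    s=pickle.load(open(f+'.pkl','rb'));print(f,arm(s,g),pad(s,S,g))
inc([at(S,3.424,.118,.04,.15),at(S,3.424,.118,.04,.085),at(S,3.424,.118,.03,.085),at(S,3.424,.118,.0167,.085)])
E
```

```text
top [np.float64(2.585), np.float64(2.586), np.float64(2.591), np.float64(2.589)] [2.61243331 0.11871059]
t4 [np.float64(3.383), np.float64(3.385), np.float64(3.388), np.float64(3.392)] [3.38284179 0.1178805 ]
t6 [np.float64(3.468), np.float64(3.474), np.float64(3.474), np.float64(3.463)] [3.46229384 0.11882428]
t7 [np.float64(3.435), np.float64(3.434), np.float64(3.433), np.float64(3.433)] [3.44526352 0.1204163 ]
t 8.775 at [ 0.5453 -0.0007  0.1447] ang 3.425 F [ 0.2  1.  -1.1] w 0.0008
[ 0.02 12.13 -0.54] 0.001
[ 0.02 12.13  5.96] 0.001
[ 0.02 13.13  5.96] 0.001
[ 0.02 14.46  5.96] 0.001
```

Emit:
drive_tool(increments=[[0,6,0,0],[0,11,0,0],[0,12,2,0],[0,12.1,4,0],[0,12.1,5.9,0]])

```text
time: 9.4
tool_pos: [0.5098, 0.1193, 0.0846]
orientation: [0.453, -3.108, -0.001]
contact_force: [0.1, -0.3, -0.0]
width: 0.0005
grip_force: 0.0
```

Emit:
drive_tool(increments=[[0,0.8,0,0],[0,1.5,0,0],[0,1.9,0,0],[0,1.9,0,0],[0,1.9,0,0]])

```text
time: 10.02
tool_pos: [0.5054, 0.1358, 0.0858]
orientation: [-0.449, 3.109, 0.0]
contact_force: [0.3, -0.5, -0.1]
width: 0.0007
grip_force: 0.0
```

```bash
python3 -c "
from h import *
inc([at(S,3.424,.118,.0178,.085)])"
```

```text
t 10.025 at [0.5054 0.1358 0.0858] ang 3.428 F [ 0.3 -0.5 -0.1] w 0.0007
[-0.    0.13  0.08] 0.005
```

Emit:
drive_tool(increments=[[0,0.1,0.1,0],[0,0.14,0.1,0],[0,0.14,0.1,0],[0,0.14,0.1,0],[0,0.14,0.1,0]])

```text
time: 10.65
tool_pos: [0.5048, 0.137, 0.0844]
orientation: [0.449, -3.109, 0.0]
contact_force: [0.9, -2.4, -1.0]
width: 0.0003
grip_force: 0.9
```

```bash
python3 -c "
from h import *
inc([at(S,3.424,.118,.0178,.085)])"
```

```text
t 10.65 at [0.5048 0.137  0.0844] ang 3.428 F [ 0.9 -2.4 -1. ] w 0.0003
[-0.02 -0.01 -0.06] 0.005
```

Emit:
drive_tool(increments=[[0,-2,0,0],[0,-4,0,0],[0,-6,-5,0],[0,-11,-7,0],[0,-17,-7,0]])

```text
time: 11.28
tool_pos: [0.5545, -0.0261, 0.1566]
orientation: [-0.453, 3.105, 0.001]
contact_force: [-0.3, 0.5, -0.3]
width: 0.0002
grip_force: 0.0
```

Emit:
drive_tool(increments=[[0,-6,0,0.1],[0,-12,0,0.1],[0,-18,0,0.1],[0,-20,0,0.1],[0,-20,0,0.1]])

```text
time: 11.9
tool_pos: [0.6094, -0.2186, 0.1541]
orientation: [0.291, -3.128, -0.0]
contact_force: [-0.2, 1.0, -0.2]
width: 0.0007
grip_force: 0.0
```

```bash
python3 -c "
from fit import *
s=snapshot('top');pickle.dump(s,open('t8.pkl','wb'));print(arm(s,3.43),pad(s,S,3.43),pad(s,B,3.71,.15))
inc([at(B,3.70,.148,.045,.14),at(B,3.70,.148,.045,.085)])"
```

```text
fit.py:12: RuntimeWarning: invalid value encountered in divide
  w=np.clip(72-g,0,25)*(np.hypot(xx-c[0],yy-c[1])<7); c=np.array([(w*xx).sum(),(w*yy).sum()])/w.sum()
Traceback (most recent call last):
  File "fit.py", line 16, in pad
    return least_squares(f,[th,r],x_scale=[1,.1]).x
           ~~~~~~~~~~~~~^^^^^^^^^^^^^^^^^^^^^^^^^
ValueError: Residuals are not finite in the initial point.
```

```bash
python3 -c "
from fit import *
s=pickle.load(open('t8.pkl','rb'));print(arm(s,3.43),pad(s,S,3.43))
inc([at(B,3.70,.148,.045,.15),at(B,3.70,.148,.045,.085)])"
```

```text
[np.float64(3.425), np.float64(3.422), np.float64(3.42), np.float64(3.431)] [3.42988338 0.11920743]
t 11.95 at [ 0.6095 -0.2169  0.1541] ang 3.329 F [ 0.  -0.  -0.1] w 0.0006
[10.32 -8.31  0.41] -0.371
[10.32 -8.31  6.91] -0.371
```

The small gate now reads 3.425–3.43 against the mark's 3.424. Next I'll take the big gate from the counter-clockwise side of its paddle.

Emit:
drive_tool(increments=[[4,-3.2,0,-0.1],[8,-6.5,0,-0.25],[10.3,-8.3,0.2,-0.37],[10.3,-8.3,3,-0.37],[10.3,-8.3,6.9,-0.37]])

```text
time: 12.58
tool_pos: [0.5249, -0.3167, 0.0859]
orientation: [-0.866, 3.017, -0.001]
contact_force: [0.7, -0.5, -0.6]
width: 0.0005
grip_force: 0.0
```

```bash
python3 -c "
from h import *
inc([at(B,t,.148,.019,.085) for t in (3.7,3.58,3.46,3.34,3.22)])"
```

```text
t 12.575 at [ 0.5249 -0.3167  0.0859] ang 3.7 F [ 0.7 -0.5 -0.6] w 0.0005
[0.16 2.59 0.09] 0.001
[0.28 4.38 0.09] 0.121
[0.19 6.16 0.09] 0.241
[-0.12  7.93  0.08] 0.361
[-0.64  9.64  0.08] 0.481
```

Emit:
drive_tool(increments=[[0.2,2.6,0.1,0],[0.3,4.4,0.1,0.12],[0.2,6.2,0.1,0.24],[-0.1,7.9,0.1,0.36],[-0.6,9.6,0.1,0.48]])

```text
time: 13.2
tool_pos: [0.4781, -0.2314, 0.0847]
orientation: [-0.119, 3.139, 0.001]
contact_force: [2.6, -1.5, -0.5]
width: 0.0005
grip_force: 1.0
```

```bash
python3 -c "
from h import *
inc([at(B,t,.148,.019,.085) for t in (3.1,2.98,2.86,2.74,2.62)])"
```

```text
t 13.2 at [ 0.4781 -0.2314  0.0847] ang 3.217 F [ 2.6 -1.5 -0.5] w 0.0005
[ 0.03  1.75 -0.03] 0.117
[-0.06  3.54 -0.02] 0.237
[-0.36  5.3  -0.02] 0.357
[-0.87  7.02 -0.02] 0.477
[-1.59  8.66 -0.02] 0.597
```

Emit:
drive_tool(increments=[[0,1.8,0,0.12],[-0.1,3.5,0,0.24],[-0.4,5.3,0,0.36],[-0.9,7.0,0,0.48],[-1.6,8.7,0,0.6]])

```text
time: 13.82
tool_pos: [0.4872, -0.1433, 0.0847]
orientation: [-0.814, -3.034, -0.001]
contact_force: [0.2, -3.0, -0.2]
width: 0.0002
grip_force: 1.0
```

```bash
python3 -c "
from h import *
inc([at(B,t,.148,.019,.085) for t in (2.56,2.5,2.46,2.42,2.38)])"
```

```text
t 13.825 at [ 0.4872 -0.1433  0.0847] ang 2.617 F [ 0.2 -3.  -0.2] w 0.0002
[ 0.04  0.85 -0.03] 0.057
[ 0.08  1.75 -0.03] 0.117
[ 0.07  2.35 -0.03] 0.157
[ 0.04  2.94 -0.03] 0.197
[-0.01  3.54 -0.03] 0.237
```

Emit:
drive_tool(increments=[[0,0.5,0,0.04],[0,0.9,0,0.07],[0.1,1.3,0,0.1],[0.1,1.7,0,0.12],[0.1,1.7,0,0.12]])

```text
time: 14.45
tool_pos: [0.4953, -0.1302, 0.0845]
orientation: [0.992, 2.981, 0.0]
contact_force: [0.3, -0.4, -0.1]
width: 0.0005
grip_force: 0.0
```

Emit:
drive_tool(increments=[[0,0.3,0,0.02],[0,0.6,0,0.04],[0,0.9,0,0.06],[0,1.2,0,0.08],[0,1.2,0,0.08]])

```text
time: 15.08
tool_pos: [0.4997, -0.1236, 0.0843]
orientation: [-1.115, -2.934, 0.005]
contact_force: [-17.0, -16.6, 12.5]
width: 0.0006
grip_force: 11.6
```

```bash
python3 -c "
from h import *
inc([at(B,t,.148,.019,.085) for t in (2.5,2.46,2.42,2.38)])"
```

```text
t 15.075 at [ 0.4997 -0.1236  0.0843] ang 2.415 F [-17.  -16.6  12.5] w 0.0006
[ 0.06 -0.61 -0.07] -0.085
[ 0.17 -0.02 -0.07] -0.045
[ 0.26  0.57 -0.07] -0.005
[ 0.33  1.16 -0.08] 0.035
```

The force rose to about 24 N at around 2.46 rad, which is the hard stop where expected. I'll back off, lift and check both gates.

Emit:
drive_tool(increments=[[0,-0.6,0,0],[0,-2,0,0],[0,-4,0,0],[0,-6,-3,0],[0,-8,-7,0]])

```text
time: 15.7
tool_pos: [0.4475, -0.1821, 0.1547]
orientation: [-1.112, -2.936, 0.001]
contact_force: [1.3, 0.4, 1.1]
width: 0.0005
grip_force: 0.0
```

Emit:
drive_tool(increments=[[0,-4,-2,0],[0,-8,-4,0],[0,-12,-4,0],[0,-15,-4,0],[0,-15,-4,0]])

```text
time: 16.32
tool_pos: [0.3479, -0.2952, 0.1946]
orientation: [1.117, 2.936, 0.001]
contact_force: [1.1, 0.6, -0.6]
width: 0.0007
grip_force: 0.0
```

```bash
python3 -c "
from fit import *
inc([])
s=snapshot('top');pickle.dump(s,open('t9.pkl','wb'));f=s['frame'][:,:,::-1]
print('small',arm(s,3.43),pad(s,S,3.43),'big',pad(s,B,2.46,.15))
a=f[145:220,145:345];cv2.imwrite('pics/c9.png',cv2.resize(a,(800,300),interpolation=cv2.INTER_CUBIC))"
```

```text
t 16.325 at [ 0.3479 -0.2952  0.1946] ang 2.415 F [ 1.1  0.6 -0.6] w 0.0007
small [np.float64(3.423), np.float64(3.421), np.float64(3.42), np.float64(3.43)] [3.42461958 0.11911916] big [2.45805898 0.1489443 ]
```

View pics/c9.png

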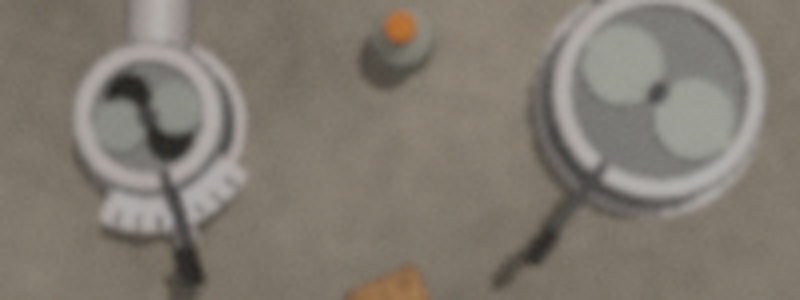

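The big gate's discs, at (623,63) and (693,118), cover its openings, with the lever at its stop. The small arm at (180,210) lies on the long mark. The glue at (400,40) and the cork are where they were.

```bash
python3 -c "
from plant import *
print(close_job())"
```

```text
the job is handed in; nothing more can be done
None
```

The job is handed in: the big gate is shut against its stop (contact force about 27 N), the small lever's arm reads 3.42–3.43 rad against the long mark's 3.424, and the glue and cork still stood where they were in the last picture.

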